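# Index the assembly turntable and lock the channel pair

## Task

Turn the wooden assembly turntable until its steel pointer tongue points straight at the brass index pin, and let it stand there. Then take the third channel, the loose one with the wooden rib, and set it gently, open side down, over the two open-up channels on the turntable so that it locks them together: one of its flanges down inside each of them, fully seated, ends about even. The pointer must still be at the pin when you finish; leave the jar, the small case and the screwdriver where they are.

Things in the scene. Friction and masses are not known exactly. Their poses are not given: they have to be found in the camera images.
- turntable: Light wooden disc, 284 mm across, 18 mm thick, turning freely (over half a turn either way) on a fixed black base disc (370 mm across); about 1 N at the rim turns it and it stops within a few mm after a slow push. Origin on its vertical axis, 16 mm above the work surface; disc top 18 mm above the origin. x along the steel tongue (12 mm wide, lying on the disc, tip 152 mm from the axis), y to its left, z up.
- peg_left (a point): Top of an upright dark wooden peg for pushing the turntable, 14 mm thick, standing 45 mm above the disc's top, 125 mm from the axis in the turntable's +y direction.
- peg_back (a point): Top of a second such peg, 125 mm from the axis in the turntable's -x direction (opposite the tongue).
- peg_right (a point): Top of a third such peg, 125 mm from the axis in the turntable's -y direction.
- pointer (a point): Point turning with the turntable, straight along the tongue, 166 mm from the axis (14 mm beyond the tongue's tip), level with the disc's top. It lies over the index pin's centre when the tongue points at the pin.
- index_pin: The index mark: pointed brass cone, 24 mm across at its foot, 26 mm high, its point 38 mm above the work surface, fixed on the base just outside the disc, 166 mm from the turntable's axis. Origin: centre of its underside. It stands on the left or the right of the disc; a flat steel clamp nut (30 mm across, 14 mm high, not the mark) stands at the other place.
- bay (a point): Point on the disc's top, 80 mm from the axis along the tongue, midway between two fixed open-up aluminium channels; axes as the turntable's. Each channel: 70 mm long along x, centred on the bay, 40 mm wide, 28 mm high, walls 4 mm; centre lines at y = +27 and -27 mm, insides from |y| = 11 to 43 mm, 14 mm gap between the two.
- cover: Loose aluminium channel, 120 g, open side down: 70 mm long (x), 40 wide (y), 26 high, walls 4. Origin: centre of its underside, level with the flange edges. Wooden grip rib on its web along x: 44 long, 12 thick, from 26 to 56 mm above the origin. Seated, its web rests on the pair's inner flanges: origin 6 mm above bay, x along the turntable's x (either way round), 5 mm play sideways.
- jar: Bystander: glass jar with a steel cap, 66 mm across, 85 mm high. Origin at the centre of its underside.
- case: Bystander: small dark wooden case 60 x 60 x 30 mm with a black box 34 x 34 x 30 mm on top. Origin at the centre of its underside.
- screwdriver: Bystander: screwdriver lying on the table. Origin under its middle.
Mind the look-alikes: they are no part of the job. Of the things that look like the cover, take the one that is farthest to the robot's left at the start.

How it is judged:
On the way, in this order (a step that is already met when the one before it is completed fails the run):
1. the turntable stands still with its pointer at the index pin, within 10 mm at the pin, and the fingers off it (horizontal distance between pointer and index_pin below 0.01 m and angular speed of turntable below 0.05 rad/s and contact force between the fingers and turntable below 0.1 N), for 0.2 s.
2. the loose channel is seated over the pair, one flange inside each, and released (x of cover in the frame of bay between -0.012 and 0.012 m and y of cover in the frame of bay between -0.0075 and 0.0075 m and z of cover in the frame of bay between 0.003 and 0.01 m and angle between the x axis of cover and the x axis of turntable, either way round below 0.2 rad and angle between cover's own z axis and vertical below 0.1 rad and contact force between the fingers and cover below 0.1 N), for 0.2 s.
At the end, for the whole second after the job is handed in: Turntable still, pointer within 10 mm of the index pin's centre; loose channel released, level, one flange inside each fixed channel: its origin 3 to 10 mm above the bay point, within 12 mm lengthwise and 7.5 mm sideways of it, parallel within 0.2 rad (all of step 2 and horizontal distance between pointer and index_pin below 0.01 m and angular speed of turntable below 0.05 rad/s and linear speed of cover below 0.02 m/s); the robot touches nothing.
It fails at once if the loose channel is slammed or pressed on the turntable with more than 40 N (contact force between cover and turntable above 40 N).
It fails at once if the jar is moved more than 30 mm (distance of jar from where it was at the start of the episode above 0.03 m).
It fails at once if the case is moved more than 30 mm (distance of case from where it was at the start of the episode above 0.03 m).
It fails at once if the screwdriver is moved more than 30 mm (distance of screwdriver from where it was at the start of the episode above 0.03 m).
It also fails if it takes over 61 s, if anything falls off the work surface, if the arm or the gripper's body presses on something with over 40 N, if the wrist force passes 120 N, or if a joint passes its speed limit or range.

## Robot

A 7-joint arm with a two-finger parallel gripper is mounted at the origin on the work surface. World frame = base frame: x ahead of the robot, y to its left, z up, the work surface at z = 0. Lengths are in m, angles in rad, forces in N, time in s.
With the tool pointing down it reaches from about 0.425 to 0.825 m from the base axis. Payload 3.6 kg.
Tool frame: the origin (TCP) lies where the fingers leave the gripper's body, on its centre line; the fingertips stand 73 mm ahead of it and the grasp point (between the pads) lies 54 mm ahead of it; x points along the fingers, y is the direction in which the jaws open and shut, and the axes are right-handed (so a half turn about x gives the same grasp; the last joint's range is limited). The gripper opens to 85 mm and grips with 20 to 120 N. Pads are 22 mm wide; open, the fingers measure 114 mm over their backs; the gripper's body (76 mm by 85 mm) begins 54 mm behind the grasp point. The pads swing forward as they close: fully open they stand 13 mm farther back than shut.
Start: joints at [1.175, 0.615, -0.013, 1.423, 0.008, 1.103, -0.04], TCP at [0.234, -0.606, 0.304] pointing down, gripper open.
Joint ranges: [-3.12, 3.12], [-0.3, 2.06], [-1.34, 1.32], [0.26, 2.42], [-1.36, 4.5], [0.01, 1.98], [-2.84, 2.84]. Speed limits (rad/s): [2.79, 2.79, 3.14, 3.14, 3.14, 3.14, 3.14].

## Interface

Orientations are given as a unit quaternion [x, y, z, w].
In Python, from station import arm, snapshot, camera_info, ticket gives the robot as it stands. Calls block until the motion is done:
- arm.movep(position, orientation): joint-space move of the TCP to a pose.
- arm.line_to(position, velocity=0.15, ori=None): straight line of the TCP; ori=None keeps the orientation; velocity is the mean speed in m/s.
- arm.move_j(angles): joint-space move.
- arm.move_gripper(opening, effort=None): opening from 0.0 (shut) to 1.0 (fully open); effort is the grip in N (None keeps the last); returns when the fingers have stopped.
- arm.pause(seconds).
- arm.ik(position, orientation): joint angles nearest the present ones, or None.
- snapshot(name): name is "side" or "top" or "wrist"; returns the picture (384x512x3 uint8, blue, green, red); there is no depth.
- camera_info(name): a dict with "fx", "fy", "cx", "cy" (pixels), "dist_coeffs" ([k1, k2, p1, p2, k3] as OpenCV has them; the pictures are not rectified), "R" (3x3) and "t" (3): a world point X has camera coordinates R X + t; the wrist camera has in their place "T_tool_cam" (4x4, takes a point from camera to tool coordinates, whose origin is the TCP and whose axes are the tool frame's). Camera axes: x right, y down, z forward; pixel columns grow to the right and rows downward; lengths in m; the calibration is good to about 2 mm. A picture is of the moment at which its call begins: read the wrist's pose just before it. camera_info takes no time and is no camera call.
A pose or a line that the arm cannot do raises arm.MotionError and nothing moves.
- ticket.finish_job(): hands the job in, once; it reports no verdict.
Readings, each from a call of its own:
- arm.read_time(): time.
- arm.read_joint_positions(): joint angles.
- arm.read_dq(): joint speeds.
- arm.read_effort(): joint torques, N m.
- arm.read_tool_pos(): TCP position.
- arm.read_eef_rot(): TCP orientation.
- arm.read_ft_force(): force on the tool from outside, world axes, zero at the start.
- arm.read_wrist_torque(): the same for the moment, N m.
- arm.read_opening(): opening from 0.0 (shut) to 1.0 (fully open).
Only numpy, scipy, OpenCV 4.12 (cv2) and the standard library are available. Lean on these libraries where they do the work, as an engineer would, in place of code of your own. Each camera call takes 0.05 s, during which the arm holds its last target.

## Working session

There is one attempt and no reset: what is moved stays moved. The work goes in short steps, each a Python script; the robot and the scene stay as the last script left them, time stands still between calls to the robot, and variables do not carry over. Pictures are saved under pics/ and viewed, and the job is handed in when it is done.

```bash
ls; mkdir -p pics; python3 - <<'E'
from station import arm, snapshot, camera_info
import cv2
for n in ["side","top","wrist"]:
    cv2.imwrite(f"pics/{n}0.png",snapshot(n)); c=camera_info(n); print(n,c)
print(arm.read_time(),arm.read_tool_pos(),arm.read_eef_rot())
E
```

```text
pics
side {'fx': 482.5291095766582, 'fy': 482.5291095766582, 'cx': 247.4721801257332, 'cy': 186.62261810040712, 'dist_coeffs': array([-0.00314551,  0.        ,  0.        ,  0.        ,  0.        ]), 'R': array([[ 0.98789129, -0.15423385, -0.01681431],
       [-0.09934592, -0.54560821, -0.83213104],
       [ 0.11916875,  0.82372544, -0.5543241 ]]), 't': array([-0.55627044,  0.1004661 ,  1.48782077])}
top {'fx': 360.9626511321535, 'fy': 360.9626511321535, 'cx': 257.26690397653175, 'cy': 187.28709366170375, 'dist_coeffs': array([-0.08788209,  0.        ,  0.        ,  0.        ,  0.        ]), 'R': array([[-0.01505466, -0.99980413,  0.01284737],
       [-0.98000499,  0.01220456, -0.19859825],
       [ 0.19840255, -0.01558032, -0.97999678]]), 't': array([-0.02740558,  0.56525531,  0.9002736 ])}
wrist {'fx': 273.91560215643267, 'fy': 273.91560215643267, 'cx': 256.3491077546226, 'cy': 192.8477952790184, 'dist_coeffs': array([-0.05581148,  0.        ,  0.        ,  0.        ,  0.        ]), 'T_tool_cam': array([[ 3.50496196e-04, -3.06187728e-01,  9.51971088e-01,
        -6.93488820e-02],
       [ 9.99999745e-01, -4.85379061e-04, -5.24294513e-04,
         9.68477215e-04],
       [ 6.22599379e-04,  9.51971029e-01,  3.06187479e-01,
        -7.65829435e-02],
       [ 0.00000000e+00,  0.00000000e+00,  0.00000000e+00,
         1.00000000e+00]])}
0.15 [ 0.23417822 -0.60586757  0.3030025 ] [-0.69497092 -0.13038445  0.69525292 -0.12899106]
```

View pics/side0.png

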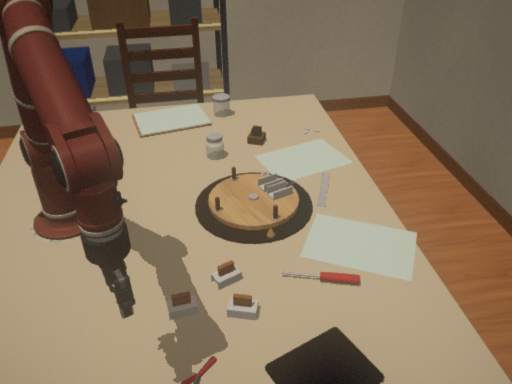

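View pics/top0.png

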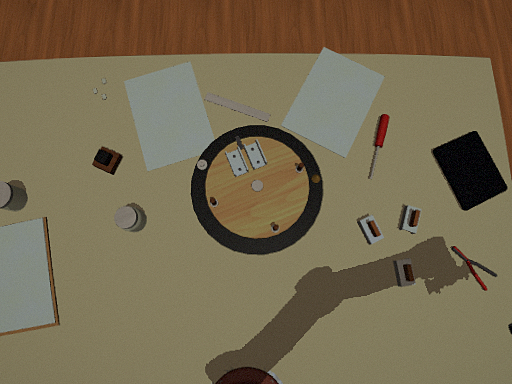

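View pics/wrist0.png

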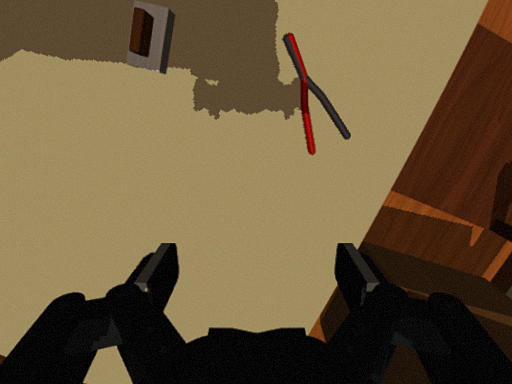

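The target is the leftmost of three ribbed channels, at about (372,229) in the top view. The turntable centre is at (257,187), the tongue at (239,140), and the pegs at (213,202), (275,226) and (299,168). The brass pin is at (316,179) and the nut at (202,165). Next I measure these points.

```bash
cat > h.py <<'E'
from station import arm, snapshot, camera_info, ticket
import cv2, numpy as np
from scipy.spatial.transform import Rotation as Ro
def ray(n,uv,pose=None):
    c=camera_info(n);K=np.array([[c['fx'],0,c['cx']],[0,c['fy'],c['cy']],[0,0,1]])
    p=cv2.undistortPoints(np.array(uv,float).reshape(-1,1,2),K,c['dist_coeffs']).reshape(-1,2)
    d=np.c_[p,np.ones(len(p))]
    if n=='wrist':
        T=c['T_tool_cam'];R=Ro.from_quat(pose[1]).as_matrix()
        return R@T[:3,3]+np.array(pose[0]), (R@T[:3,:3]@d.T).T
    R=c['R'];return -R.T@c['t'], (R.T@d.T).T
def plane(n,uv,z,pose=None):
    o,d=ray(n,uv,pose);return o+d*((z-o[2])/d[:,2])[:,None]
def pose(): return arm.read_tool_pos(),arm.read_eef_rot()
def quat(jaw):  # tool down, jaw axis at world angle jaw
    x=np.array([0,0,-1.]);y=np.array([np.cos(jaw),np.sin(jaw),0]);return Ro.from_matrix(np.c_[x,y,np.cross(x,y)]).as_quat()
E
python3 - <<'E'
from h import *
t=cv2.imread('pics/top0.png')
cv2.imwrite('pics/topA.png',cv2.resize(t[115:260,180:330],None,fx=4,fy=4,interpolation=cv2.INTER_CUBIC))
cv2.imwrite('pics/topB.png',cv2.resize(t[190:300,340:440],None,fx=5,fy=5,interpolation=cv2.INTER_CUBIC))
s=cv2.imread('pics/side0.png')
cv2.imwrite('pics/sideA.png',cv2.resize(s[155:325,150:330],None,fx=3.5,fy=3.5,interpolation=cv2.INTER_CUBIC))
# black ring ellipse
hsv=cv2.cvtColor(t,cv2.COLOR_BGR2HSV)
m=((hsv[...,2]<60)).astype(np.uint8); m[:, :180]=0;m[:,335:]=0;m[265:]=0;m[:115]=0
c=max(cv2.findContours(m,0,1)[0],key=cv2.contourArea)
P=plane('top',c[:,0,:],0.008) 
cc,r=cv2.minEnclosingCircle(P[:,:2].astype(np.float32));print('base',cc,r)
print('roughs',plane('top',[[257,187]],.034),plane('top',[[316,179],[202,165]],.03),plane('top',[[372,229],[411,219],[404,272]],.03))
E
```

```text
base (0.5757957100868225, -0.03397967293858528) 0.1851188689470291
roughs [[ 0.57026012 -0.03483556  0.034     ]] [[ 0.59152599 -0.19764859  0.03      ]
 [ 0.63499788  0.1161622   0.03      ]] [[ 0.45135996 -0.3440432   0.03      ]
 [ 0.47632549 -0.45570743  0.03      ]
 [ 0.33474187 -0.42373579  0.03      ]]
```

View pics/topA.png

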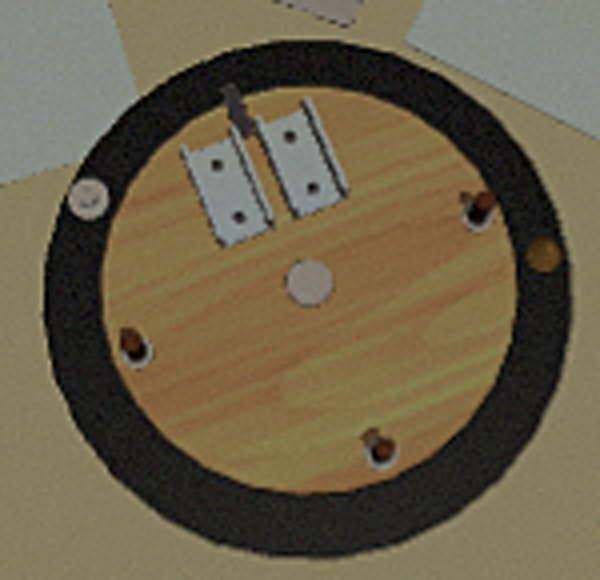

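View pics/topB.png

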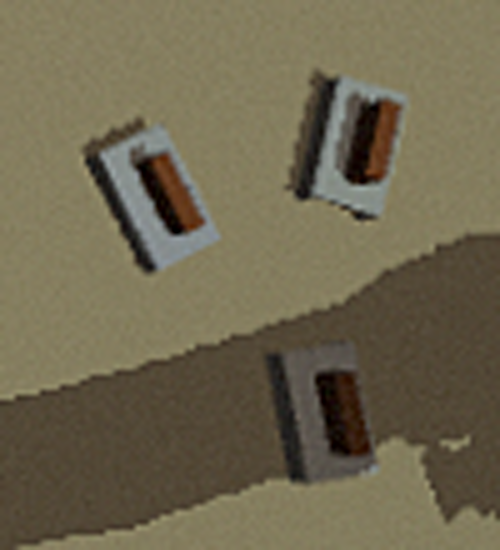

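View pics/sideA.png

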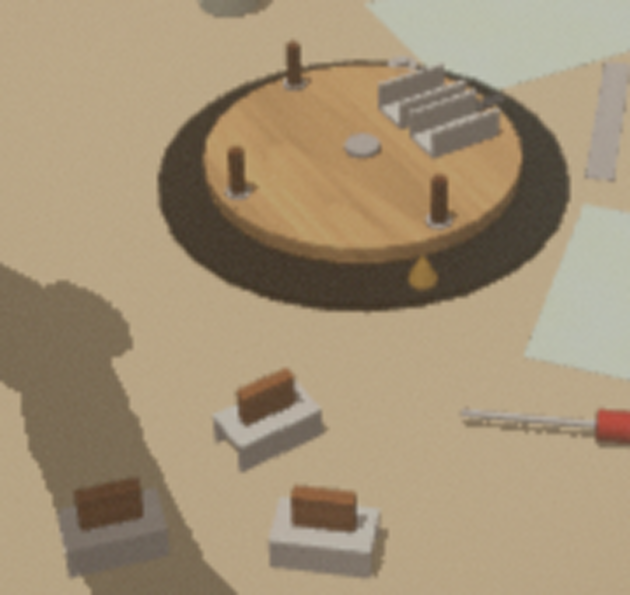

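```bash
cat > m.py <<'E'
from h import *
def tri(a,b):
    o1,d1=ray('top',[a]);o2,d2=ray('side',[b]);d1=d1[0]/np.linalg.norm(d1);d2=d2[0]/np.linalg.norm(d2)
    s=np.linalg.lstsq(np.c_[d1,-d2],o2-o1,rcond=None)[0];p,q=o1+s[0]*d1,o2+s[1]*d2
    return (p+q)/2,np.linalg.norm(p-q)
E
python3 - <<'E'
from m import *
t=cv2.imread('pics/top0.png')
A=lambda U,V:((U+.5)/4-.5+180,(V+.5)/4-.5+115)
B=lambda U,V:((U+.5)/5-.5+340,(V+.5)/5-.5+190)
S=lambda U,V:((U+.5)/3.5-.5+150,(V+.5)/3.5-.5+155)
print('camnadir',ray('top',[[0,0]])[0])
for k,a,b in [('pin',A(543,254),S(423,256)),('left',A(131,338),S(293,44)),('back',A(382,450),S(235,150)),('right',A(486,200),S(439,178)),('hub',A(309,283),S(362,144))]:
    print(k,*tri(a,b))
hsv=cv2.cvtColor(t,cv2.COLOR_BGR2HSV)
m=((hsv[...,2]>75)).astype(np.uint8); m[:, :180]=0;m[:,335:]=0;m[265:]=0;m[:115]=0
n,l,st,ce=cv2.connectedComponentsWithStats(m)
k=l[200,250];mm=(l==k).astype(np.uint8);print(st[k])
mm=cv2.morphologyEx(mm,cv2.MORPH_OPEN,np.ones((9,9),np.uint8))
c=max(cv2.findContours(mm,0,1)[0],key=cv2.contourArea)
P=plane('top',c[:,0,:],.034);print(cv2.minEnclosingCircle(P[:,:2].astype(np.float32)))
X=P[:,:2];s=np.linalg.lstsq(np.c_[2*X,np.ones(len(X))],(X**2).sum(1),rcond=None)[0];print('fit',s[:2],np.sqrt(s[2]+s[:2]@s[:2]))
tip=plane('top',[A(228,88),A(249,132)],.037);print('tongue',tip)
f=plane('top',[A(183,147),A(222,246),A(346,192),A(306,98)],.062);print(f)
# cover A rib top corners (z=.056) and web corners (z=.026)
print('rib',plane('top',[B(164,152),B(205,225),B(190,234),B(140,160)],.056))
w=plane('top',[B(157,125),B(219,239),B(156,271),B(98,155)],.026);print('web',w,w.mean(0))
d=(w[0]-w[1]+w[3]-w[2]);print(np.degrees(np.arctan2(d[1],d[0])))
for i in range(4):print(np.linalg.norm(w[i]-w[i-1]))
E
```

```text
camnadir [ 0.37492386 -0.02027236  0.99487602]
pin [ 0.59641053 -0.19530329  0.03512216] 0.006941307366838864
left [0.53050027 0.08092599 0.08037544] 1.74342501475228e-05
back [ 0.45826827 -0.07864348  0.07841211] 0.0031031185941840745
right [ 0.62054993 -0.15107803  0.07984784] 0.002003904278513915
hub [ 0.57482956 -0.03449339  0.0399634 ] 0.0025393643535991575
[ 205  137  104  102 8044]
((0.5741963386535645, -0.03403615951538086), 0.14191356301307678)
fit [ 0.56326491 -0.0389453 ] 0.12495512617151218
tongue [[0.71380973 0.01993448 0.037     ]
 [0.68152001 0.00546775 0.037     ]]
[[ 0.66350497  0.04928178  0.062     ]
 [ 0.59472698  0.02317913  0.062     ]
 [ 0.63082919 -0.05982479  0.062     ]
 [ 0.6972144  -0.03401209  0.062     ]]
rib [[ 0.47301501 -0.3381341   0.056     ]
 [ 0.43412438 -0.35738427  0.056     ]
 [ 0.42959992 -0.34895786  0.056     ]
 [ 0.46902704 -0.32487764  0.056     ]]
web [[ 0.49101945 -0.34547903  0.026     ]
 [ 0.42828556 -0.37536959  0.026     ]
 [ 0.41191683 -0.33924779  0.026     ]
 [ 0.47519481 -0.31150052  0.026     ]] [ 0.45160416 -0.34289923  0.026     ]
24.579351963042832
0.03748277663730566
0.06949090851040521
0.0396575353234468
0.069094240265228
```

```bash
python3 - <<'E'
from m import *
t=cv2.imread('pics/top0.png');s=cv2.imread('pics/side0.png')
C=np.array([.575,-.0345])
def ma(im,box):
    h=cv2.cvtColor(im,cv2.COLOR_BGR2HSV);m=np.zeros(im.shape[:2],np.uint8);x0,y0,x1,y1=box
    hh=h[y0:y1,x0:x1];m[y0:y1,x0:x1]=((hh[...,1]>110)&(hh[...,2]>65)&(hh[...,0]>8)&(hh[...,0]<30));return m
m=ma(t,(311,171,324,188));ys,xs=np.nonzero(m);print(len(xs),xs.min(),xs.max(),ys.min(),ys.max(),xs.mean(),ys.mean())
for r in m[170:189,308:326]:print(''.join('.#'[v] for v in r))
for z in(.015,.022,.03):
    p=plane('top',[[xs.mean(),ys.mean()]],z)[0];d=p[:2]-C;print(z,p,np.hypot(*d),np.degrees(np.arctan2(d[1],d[0])))
m=ma(s,(262,225,282,240));
for r in m[224:242,260:284]:print(''.join('.#'[v] for v in r))
ys,xs=np.nonzero(m);
for uv,z in[((270.9,228.1),.038),((xs.mean(),ys.max()),.012)]:
    p=plane('side',[uv],z)[0];d=p[:2]-C;print(z,p,np.hypot(*d),np.degrees(np.arctan2(d[1],d[0])))
E
```

```text
44 312 319 175 182 315.8863636363636 178.70454545454547
..................
..................
..................
..................
..................
.......###........
........###.......
......######......
....########......
....########......
.....#######......
.....######.......
.......###........
..................
..................
..................
..................
..................
..................
0.015 [ 0.59574347 -0.20012695  0.015     ] 0.16692087906554842 -82.8613243765492
0.022 [ 0.59416599 -0.19884212  0.022     ] 0.16545593529228908 -83.34807090150522
0.03 [ 0.59236315 -0.19737373  0.03      ] 0.16379661502395595 -83.91496561791901
........................
..###############.......
..#############.........
..##########............
..##########............
..#####..####...........
..#.....#####...........
.......#######..........
.......########.........
......#########.........
.......########.........
.......########.........
.......########.........
........######..........
........................
........................
........................
........................
0.038 [ 0.60010671 -0.19954724  0.038     ] 0.16694591618731477 -81.35057242917306
0.012 [ 0.5931714  -0.20657229  0.012     ] 0.17302911322809214 -83.97172040959926
```

```bash
python3 - <<'E'
from h import *
C=np.array([.575,-.0345])
for off in (90,-90):
  for ph in (200.7,170,140,97):
    a=np.radians(ph);p=C+.125*np.array([np.cos(a),np.sin(a)])
    q=arm.ik([*p,.118],quat(a+np.radians(off)));print(off,ph,None if q is None else np.round(q,2))
for off in(90,-90): print('cover',np.round(arm.ik([.4516,-.343,.101],quat(np.radians(24.6+off))),2))
b=C+.08*np.array([np.cos(np.radians(-83)),np.sin(np.radians(-83))])
for off in(90,-90): print('bay',np.round(arm.ik([*b,.16],quat(np.radians(-83+off))),2))
print(plane('top',[[127,217]],.085),plane('top',[[108,158]],.06),plane('top',[[373,170]],0))
E
```

```text
90 200.7 [ 0.15  0.64 -0.04  2.13  0.06  0.38 -1.14]
90 170 [-0.08  0.63  0.09  2.16 -0.15  0.35 -1.62]
90 140 [-0.26  0.66  0.18  2.09 -0.27  0.42 -2.14]
90 97 [-0.45  0.77  0.41  1.85 -0.49  0.62 -2.76]
-90 200.7 [ 0.47  0.69 -0.53  2.12  0.71  0.51  1.34]
-90 170 [ 0.3   0.67 -0.47  2.15  0.68  0.47  0.69]
-90 140 [ 0.13  0.68 -0.4   2.07  0.55  0.49  0.18]
-90 97 [-0.    0.75 -0.31  1.84  0.37  0.61 -0.42]
cover [ 1.23  1.08 -1.15  1.83  1.15  1.08  1.61]
cover [ 0.62  0.76 -0.02  1.85  0.02  0.53 -0.55]
bay [ 0.38  0.73 -0.37  1.73  0.36  0.75 -0.05]
bay [-0.1   0.74  0.42  1.75 -0.41  0.75 -2.49]
[[0.48599575 0.29848245 0.085     ]] [[0.65040948 0.36913745 0.06      ]] [[ 0.6229742  -0.37012016  0.        ]]
```

```bash
python3 - <<'E'
from h import *
C=np.array([.575,-.0345])
def P(ph,z): a=np.radians(ph);return [*(C+.125*np.array([np.cos(a),np.sin(a)])),z],quat(a-np.pi/2)
arm.movep(*P(200.7,.23)); arm.move_gripper(.5,20)
p=pose();cv2.imwrite('pics/w1.png',snapshot('wrist'))
print(p,arm.read_time())
E
```

```text
(array([ 0.45808158, -0.07875399,  0.23000987]), array([-0.12699846,  0.69561509,  0.12695652,  0.69560986])) 2.7667
```

View pics/w1.png

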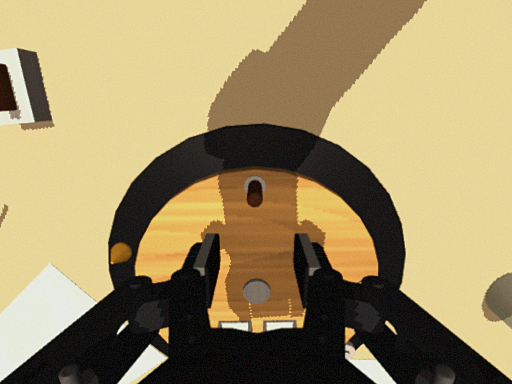

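The wrist view shows the back peg's top at (255,199), midway between the jaws. The pin is at (121,253) and the hub at (257,291). I'll check these by ray casting.

```bash
python3 - <<'E'
from h import *
p=([0.45808158,-0.07875399,0.23000987],[-0.12699846,0.69561509,0.12695652,0.69560986])
print('peg',plane('wrist',[[255,200]],.079,p),'hub',plane('wrist',[[257,291]],.037,p),'pin',plane('wrist',[[121,253]],.022,p))
C=np.array([.575,-.0345])
def P(ph,z): a=np.radians(ph);return [*(C+.125*np.array([np.cos(a),np.sin(a)])),z],quat(a-np.pi/2)
x,q=P(200.7,.118);arm.line_to(x,.12)
arm.move_gripper(0,20);print(arm.read_opening(),arm.read_ft_force(),arm.read_time())
E
```

```text
peg [[ 0.45602741 -0.08178358  0.079     ]] hub [[ 0.57234666 -0.03589895  0.037     ]] pin [[ 0.59105526 -0.19804751  0.022     ]]
0.153883806682684 [-0.84972113 -1.49217639  4.37262824] 4.2083
```

```bash
python3 - <<'E'
from h import *
C=np.array([.575,-.0345])
def P(ph,z): a=np.radians(ph);return [*(C+.125*np.array([np.cos(a),np.sin(a)])),z],quat(a-np.pi/2)
for ph in np.linspace(200.7,96.7,9)[1:]:
    x,q=P(ph,.118);arm.line_to(x,.09,ori=q)
arm.pause(.3);print(arm.read_opening(),arm.read_ft_force(),arm.read_time())
cv2.imwrite('pics/top2.png',snapshot('top'));cv2.imwrite('pics/side2.png',snapshot('side'))
t=cv2.imread('pics/top2.png')
cv2.imwrite('pics/top2A.png',cv2.resize(t[115:260,180:330],None,fx=4,fy=4,interpolation=cv2.INTER_CUBIC))
s=cv2.imread('pics/side2.png')
cv2.imwrite('pics/side2A.png',cv2.resize(s[155:325,150:330],None,fx=3.5,fy=3.5,interpolation=cv2.INTER_CUBIC))
E
```

```text
0.15556040439767085 [-0.30909602 -0.35764967  7.59032806] 8.2417
```

View pics/top2A.png

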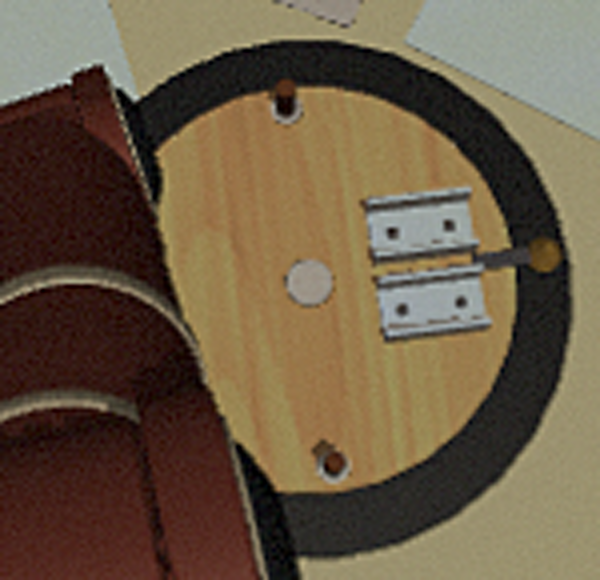

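View pics/side2A.png

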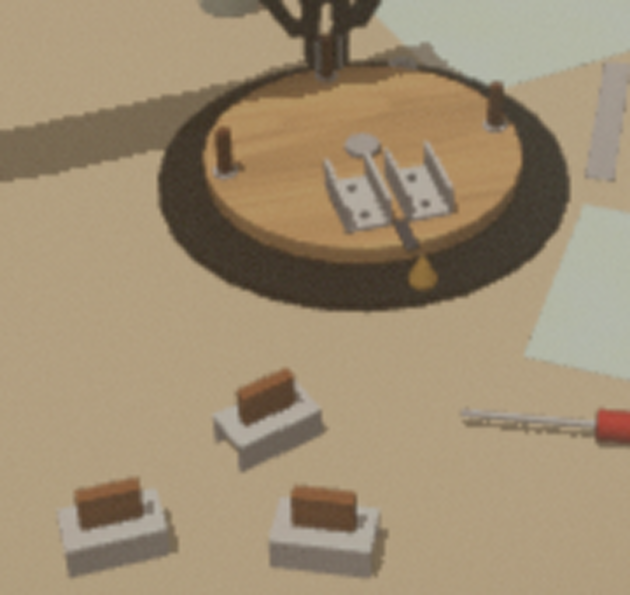

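The tongue points nearly at the pin. In the top view the tip is at crop (527,257) against the pin at (543,254). The side view hints at a few mm short. I'll quantify it before releasing.

```bash
python3 - <<'E'
from m import *
A=lambda U,V:((U+.5)/4-.5+180,(V+.5)/4-.5+115)
S=lambda U,V:((U+.5)/3.5-.5+150,(V+.5)/3.5-.5+155)
an=lambda d:np.degrees(np.arctan2(d[1],d[0]))
h=plane('top',[A(309,283)],.036)[0];tp=plane('top',[A(527,257)],.036)[0];pin=plane('top',[A(543,254)],.022)[0]
hs=plane('side',[S(362,144)],.036)[0];ts=plane('side',[S(411,246)],.036)[0];ps=plane('side',[S(423,254)],.036)[0];pf=plane('side',[S(423,289)],.013)[0]
for n,a,b,c in[('top',h,tp,pin),('side',hs,ts,ps),('sidefoot',hs,ts,pf)]:
    print(n,a,b,c,an((b-a)),an(c-a),np.hypot(*(b-a)[:2]),np.hypot(*(c-a)[:2]))
print(arm.read_tool_pos())
l=plane('top',[A(285,86)],.079)[0];r=plane('top',[A(335,461)],.079)[0];print(an(r-l), (l+r)/2)
E
```

```text
top [ 0.57435713 -0.03453314  0.036     ] [ 0.59067567 -0.1838303   0.036     ] [ 0.59583168 -0.19749181  0.022     ] -83.76219758996007 -82.49286846770457 0.1501863408027396 0.16436752306590996
side [ 0.57702562 -0.02850057  0.036     ] [ 0.5925985  -0.18085001  0.036     ] [ 0.60027253 -0.19292026  0.036     ] -84.16360267169017 -81.95242635566859 0.15314328538819982 0.1660549689302662
sidefoot [ 0.57702562 -0.02850057  0.036     ] [ 0.5925985  -0.18085001  0.036     ] [ 0.59723453 -0.20948733  0.013     ] -84.16360267169017 -83.62876836862222 0.15314328538819982 0.18211152458337385
[0.56047047 0.08783151 0.11843651]
-173.4278781028607 [ 0.57502404 -0.03425474  0.079     ]
```

```bash
python3 - <<'E'
from h import *
C=np.array([.575,-.0345])
def P(ph,z): a=np.radians(ph);return [*(C+.125*np.array([np.cos(a),np.sin(a)])),z],quat(a-np.pi/2)
x,q=P(98.0,.118);arm.line_to(x,.03,ori=q);arm.pause(.3)
arm.move_gripper(.35,20);arm.pause(.4)
x[2]=.23;arm.line_to(x,.15)
# over the cover, looking
th=np.radians(24.6-90)
arm.movep([.4516,-.343,.26],quat(th));arm.move_gripper(.6,20);arm.pause(.2)
print(pose(),arm.read_time());cv2.imwrite('pics/w3.png',snapshot('wrist'));t=snapshot('top');cv2.imwrite('pics/top3.png',t)
cv2.imwrite('pics/top3A.png',cv2.resize(t[115:260,180:330],None,fx=4,fy=4,interpolation=cv2.INTER_CUBIC))
E
```

```text
(array([ 0.45163215, -0.34295959,  0.2600258 ]), array([ 0.69087741,  0.15066515, -0.69085947,  0.15067056])) 12.675
```

View pics/top3A.png

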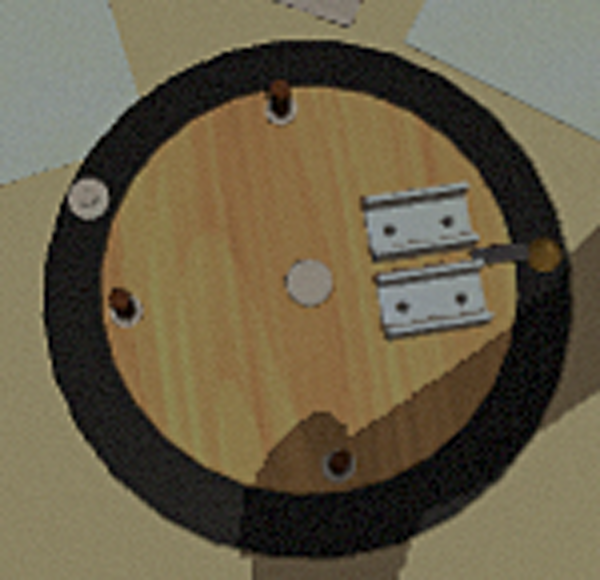

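View pics/w3.png

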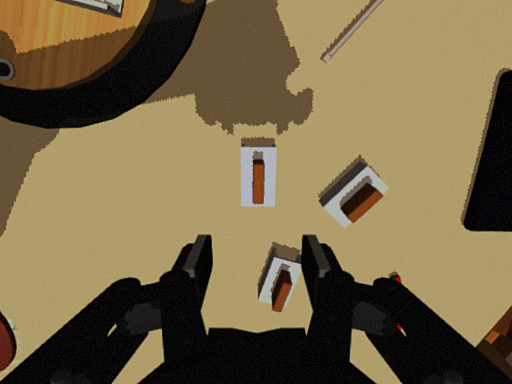

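The wrist view has the target cover upright under the tool, web from (241,146) to (276,206), rib from (253,160) to (264,203). The top view shows the tongue still at the pin, crop (527,254) against (544,253).

```bash
python3 - <<'E'
from m import *
A=lambda U,V:((U+.5)/4-.5+180,(V+.5)/4-.5+115)
an=lambda d:np.degrees(np.arctan2(d[1],d[0]))
p=([0.45163215,-0.34295959,0.2600258],[0.69087741,0.15066515,-0.69085947,0.15067056])
im=cv2.imread('pics/w3.png');h=cv2.cvtColor(im,cv2.COLOR_BGR2HSV)
def box(m,x0,y0,x1,y1):
    k=np.zeros_like(m,np.uint8);k[y0:y1,x0:x1]=m[y0:y1,x0:x1];
    c=max(cv2.findContours(k,0,1)[0],key=cv2.contourArea);r=cv2.minAreaRect(c);print(r,cv2.contourArea(c));return cv2.boxPoints(r)
w=box((h[...,1]<50)&(h[...,2]>140),230,130,290,220)
r=box((h[...,1]>150)&(h[...,2]>60)&(h[...,0]<14),245,145,270,215)
W=plane('wrist',w,.026,p);R=plane('wrist',r,.056,p)
for X in(W,R):
    e=[X[1]-X[0],X[2]-X[1]];L=[np.linalg.norm(v) for v in e];v=e[int(np.argmax(L))]
    print(X.mean(0),L,an(v))
# in tool frame
T=Ro.from_quat(p[1]).as_matrix();print(T.T@(W.mean(0)-p[0]),T.T@(R.mean(0)-p[0]))
l=plane('top',[A(279,88)],.079)[0];r=plane('top',[A(341,461)],.079)[0];print(an(r-l)+90,(l+r)/2)
t3=plane('top',[A(527,254)],.036)[0];hb=plane('top',[A(309,283)],.036)[0];print(an(t3-hb))
E
```

```text
((258.0, 176.5), (59.0, 36.0), 90.0) 2007.5
((258.0, 183.5), (39.0, 10.0), 90.0) 352.5
[ 0.4503716  -0.34638278  0.026     ] [np.float64(0.03981190943973009), np.float64(0.06960810035744773)] -154.19727145414996
[ 0.45112083 -0.34586008  0.056     ] [np.float64(0.010146463459902827), np.float64(0.04206379941990453)] -155.00921449255685
[0.23402577 0.00258448 0.00257681] [0.20402579 0.00242159 0.00167728]
-81.62165867611134 [ 0.57431534 -0.03414529  0.079     ]
-82.97053227624909
```

```bash
python3 - <<'E'
from m import *
t=cv2.imread('pics/top3.png')
cv2.imwrite('pics/top3B.png',cv2.resize(t[155:205,265:325],None,fx=10,fy=10,interpolation=cv2.INTER_CUBIC))
th=np.radians(25.0-90)
arm.move_gripper(.5,30)
arm.movep([.451,-.3445,.2],quat(th))
arm.line_to([.451,-.3445,.103],.1);arm.move_gripper(0,30);arm.pause(.2)
print(arm.read_opening(),arm.read_ft_force(),arm.read_time())
arm.line_to([.451,-.3445,.22],.12);arm.pause(.1);print(arm.read_opening(),arm.read_ft_force())
cv2.imwrite('pics/w4.png',snapshot('wrist'));s=snapshot('side');cv2.imwrite('pics/side4.png',s)
cv2.imwrite('pics/s4.png',cv2.resize(s[155:325,150:330],None,fx=3.5,fy=3.5,interpolation=cv2.INTER_CUBIC))
E
```

```text
0.13260447389210192 [-0.38135483  0.32943948  5.74005738] 15.0667
0.13342829497608333 [-0.1035624   0.5302932  -1.43020959]
```

View pics/top3B.png

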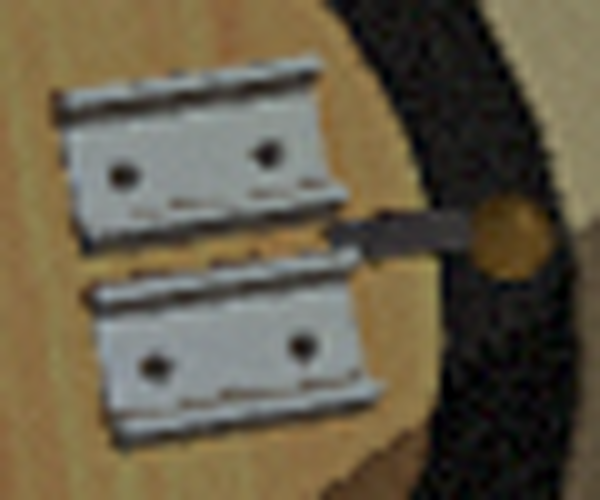

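View pics/w4.png

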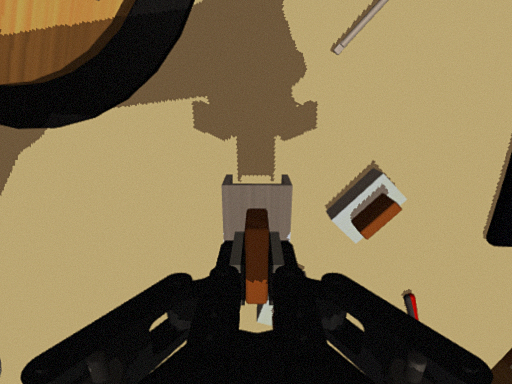

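View pics/s4.png

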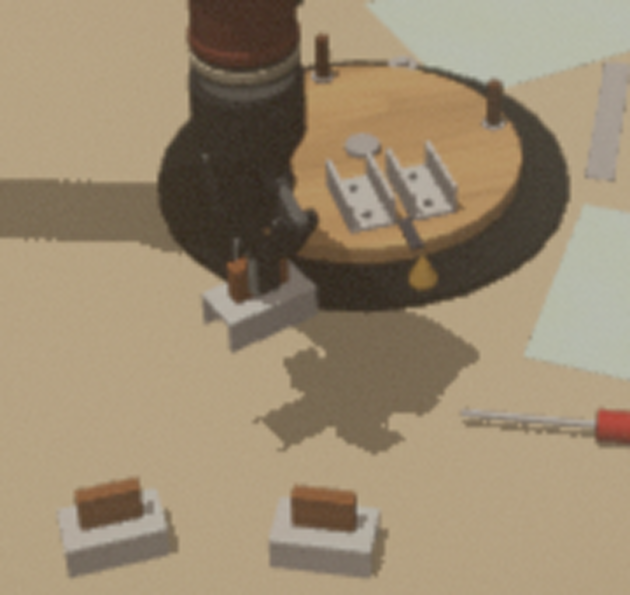

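Cover is gripped level (opening 0.133, about 11 mm). The four screw holes of the pair, at crop (123,177), (267,154), (156,368) and (303,346), give the bay.

```bash
python3 - <<'E'
from m import *
an=lambda d:np.degrees(np.arctan2(d[1],d[0]))
D=lambda U,V:((U+.5)/10-.5+265,(V+.5)/10-.5+155)
h=plane('top',[D(123,177),D(267,154),D(156,368),D(303,346)],.038);print(h)
b=h.mean(0);C=np.array([.5747,-.0344]);d=b[:2]-C;print('bay',b,np.hypot(*d),an(d),an(h[1]-h[0]+h[3]-h[2]),np.linalg.norm(h[2]-h[0]))
p=pose();T=Ro.from_quat(p[1]).as_matrix()
w=plane('wrist',[[222,184],[292,184]],p[0][2]-.077,p);print((w-p[0])@T)
print('tool z axis world',T[:,2],p[0])
r=plane('wrist',[[247,210],[267,210],[257,303]],p[0][2]-.047,p);print((r-p[0])@T)
E
```

```text
[[ 0.60987784 -0.08960046  0.038     ]
 [ 0.61591051 -0.12925151  0.038     ]
 [ 0.55667536 -0.09714885  0.038     ]
 [ 0.56223028 -0.13720095  0.038     ]]
bay [ 0.5861735  -0.11330044  0.038     ] 0.0797303005682174 -81.72619233964133 -81.72805155083546 0.05373530004154525
[[ 0.07699732 -0.01832804 -0.03463394]
 [ 0.07694703  0.02058381 -0.03462905]]
tool z axis world [-9.06326110e-01 -4.22578275e-01  7.63968662e-04] [ 0.45076375 -0.34431519  0.21925161]
[[ 0.04698094 -0.00347797 -0.03090733]
 [ 0.04696916  0.00562976 -0.03090758]
 [ 0.04701457  0.00108472  0.02083623]]
```

```bash
python3 - <<'E'
from m import *
b=[.5862,-.1133];q=quat(np.radians(-81.75+90))
arm.movep([*b,.25],q);arm.line_to([*b,.185],.12);arm.pause(.3)
print(arm.read_ft_force(),arm.read_time(),pose())
cv2.imwrite('pics/w5.png',snapshot('wrist'));s=snapshot('side')
cv2.imwrite('pics/s5.png',cv2.resize(s[165:255,210:310],None,fx=6,fy=6,interpolation=cv2.INTER_CUBIC))
E
```

```text
[-0.44898261  0.2499844  -2.30388272] 18.4333 (array([ 0.58649582, -0.11336743,  0.18570701]), array([ 0.46300875,  0.53422127, -0.46252249,  0.53507333]))
```

View pics/w5.png

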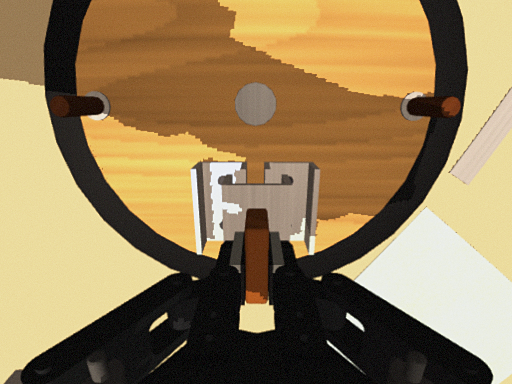

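View pics/s5.png

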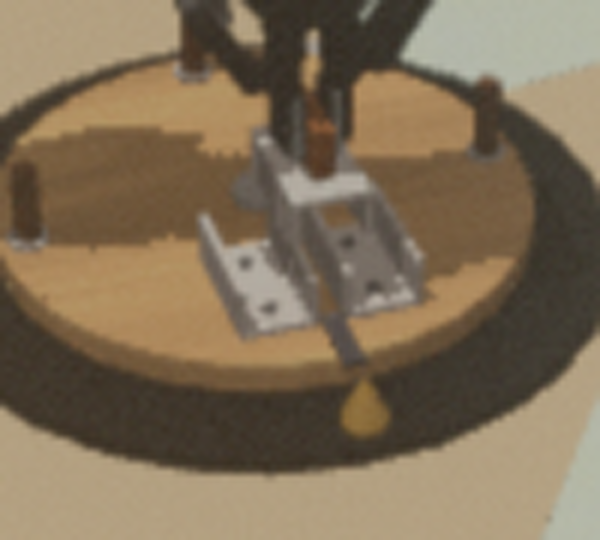

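The hover is centred: in the wrist view the pair's outer edges are at 192 and 319 (mid 255.5) and the cover's at 222 and 292 (mid 257). I'll lower it with force watching.

```bash
python3 - <<'E'
from m import *
b=[.5862,-.1133]
arm.line_to([*b,.160],.05);arm.pause(.1);f0=arm.read_ft_force()[2];print(f0,arm.read_tool_pos())
z=.160
while z>.138:
    z-=.002;arm.line_to([*b,z],.03);arm.pause(.05);f=arm.read_ft_force();print(round(z,4),arm.read_tool_pos()[2].round(4),f.round(2))
    if f[2]-f0>3 or np.hypot(*f[:2])>4:break
print(arm.read_time())
cv2.imwrite('pics/w6.png',snapshot('wrist'));s=snapshot('side')
cv2.imwrite('pics/s6.png',cv2.resize(s[165:255,210:310],None,fx=6,fy=6,interpolation=cv2.INTER_CUBIC))
E
```

```text
-1.1435441953692773 [ 0.586466   -0.11331839  0.16024775]
0.158 0.158 [-1.35  0.73 -1.37]
0.156 0.1559 [ 0.63  0.09 -0.74]
0.154 0.1539 [ 0.08 -0.07 -0.8 ]
0.152 0.1519 [ 0.73 -0.09 -1.56]
0.15 0.1499 [ 0.7   0.25 -1.69]
0.148 0.1479 [ 0.43 -0.37 -1.3 ]
0.146 0.1459 [-0.96 -0.68 -1.19]
0.144 0.1439 [ 0.62 -0.31 -1.85]
0.142 0.1436 [-1.07 -0.38  5.96]
21.9833
```

View pics/s6.png

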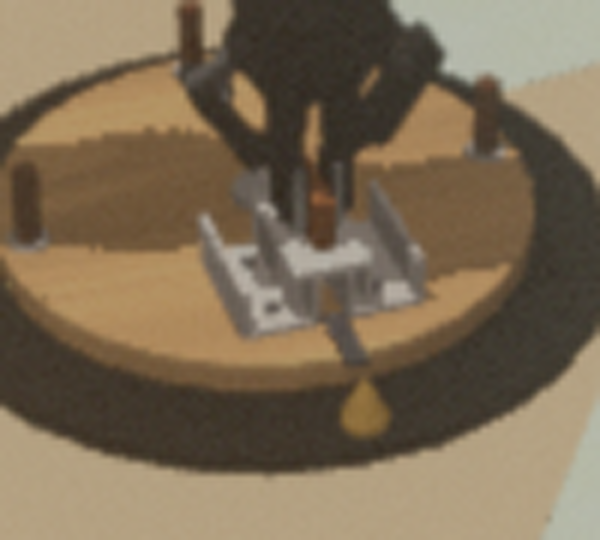

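View pics/w6.png

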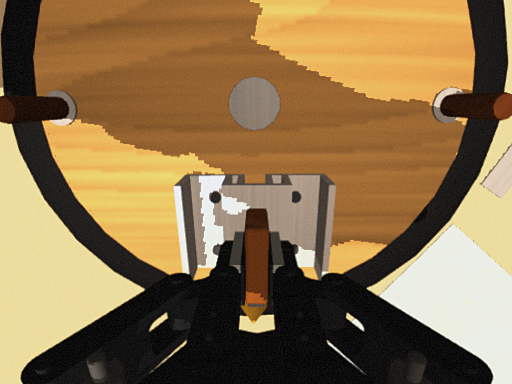

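Contact came at TCP z 0.1436, where a seated cover should be at about 0.143, and both pictures show a flange in each channel. Releasing.

```bash
python3 - <<'E'
from m import *
b=[.5862,-.1133]
arm.line_to([*b,.1432],.02);arm.move_gripper(.35,20);arm.pause(.3)
arm.line_to([*b,.26],.1)
arm.movep([.5,-.28,.32],quat(np.radians(8.25)));arm.pause(.3)
print(arm.read_time(),arm.read_ft_force())
t=snapshot('top');s=snapshot('side');cv2.imwrite('pics/t7f.png',t)
cv2.imwrite('pics/s7.png',cv2.resize(s[165:255,210:310],None,fx=6,fy=6,interpolation=cv2.INTER_CUBIC))
cv2.imwrite('pics/t7.png',cv2.resize(t[155:205,245:325],None,fx=10,fy=10,interpolation=cv2.INTER_CUBIC))
E
```

```text
25.375 [ 0.17280072 -0.28266249  0.7657231 ]
```

View pics/s7.png

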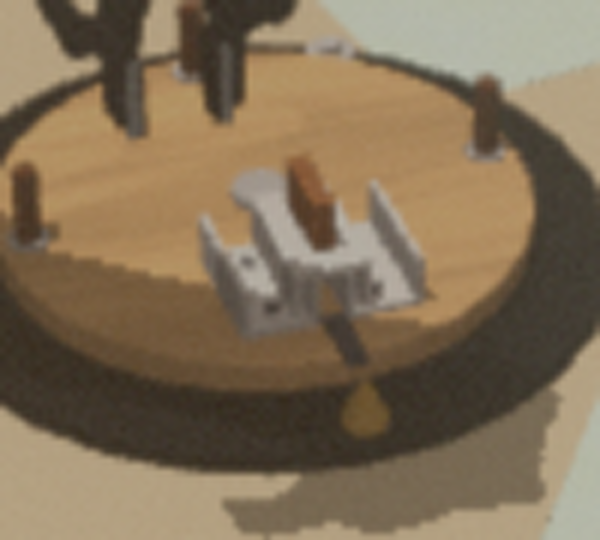

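View pics/t7.png

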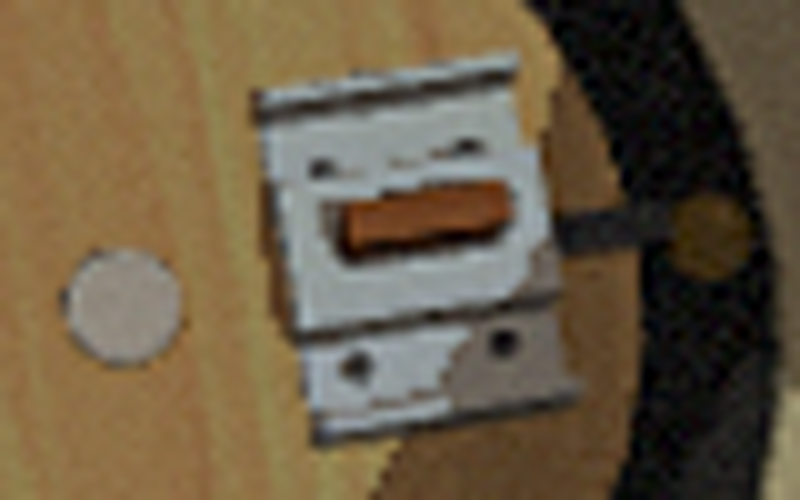

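```bash
python3 - <<'E'
from m import *
an=lambda d:np.degrees(np.arctan2(d[1],d[0]))
D=lambda U,V:((U+.5)/10-.5+245,(V+.5)/10-.5+155)
r=plane('top',[D(345,205),D(505,183),D(512,215),D(350,242)],.096);h=plane('top',[D(123,306)],.037)[0];tp=plane('top',[D(672,228)],.036)[0];pin=plane('top',[D(711,234)],.022)[0]
print(r.mean(0),an(r[1]-r[0]+r[2]-r[3]),'tongue',an(tp-h),'pin',an(pin-h))
ps=np.radians(-81.8);u=np.array([np.cos(ps),np.sin(ps)]);d=r.mean(0)[:2]-[.5862,-.1133];print('along',d@u,'side',d@[-u[1],u[0]])
ptr=h[:2]+.166*(tp-h)[:2]/np.linalg.norm((tp-h)[:2]);print('pointer-pin',ptr-pin[:2])
b=plane('top',[D(270,103),D(520,68),D(322,440),D(578,395)],.062);print(b.mean(0))
E
```

```text
[ 0.58630889 -0.11213509  0.096     ] -81.8275138092986 tongue -82.37228302501926 pin -82.50677843702243
along -0.001137468791595561 side 0.00027392455936520996
pointer-pin [ 0.00048592 -0.00070625]
[ 0.58378499 -0.11380457  0.062     ]
```

All checks agree, so I'm handing in.

```bash
python3 -c "
from station import ticket,arm
print(arm.read_time());print(ticket.finish_job())"
```

```text
25.475
the job is handed in; nothing more can be done
None
```

The job is handed in, at about 25.5 s of the 61 s allowed. The pointer stands at the brass pin, and the cover is seated over the two channels and released.

- **Turntable:** I gripped the back peg and turned the table about 103° along an arc. Before letting go I corrected by 1.3°, because both cameras showed the tongue a few mm off.
- **Cover:** I took the leftmost ribbed channel by its rib, lowered it onto the pair with the force watched, released it and backed off. Contact came at the expected seated height, with about 7 N as the force change.

**Last checks (top view):**
- The pointer was about 1 mm from the pin.
- The cover's offset from the bay was about 1 mm lengthwise and 0.3 mm sideways, parallel within 1°.
- The side picture shows it level, with one flange inside each channel.

**Disagreements:** The pin's bearing differed by 1–2° between views, about 3–5 mm at the pin and inside the 10 mm tolerance. The wrist and top cameras differed by about 3 mm on where the cover first lay. I did not re-measure the jar, case or screwdriver at the end, but the arm was never driven near them.

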